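# Stir the wooden beads in the dye pan and weigh them down

## Robot

A 6-joint arm with a two-finger parallel gripper is mounted at the origin on the work surface. World frame = base frame: x ahead of the robot, y to its left, z up, the work surface at z = 0. Lengths are in m, angles in rad, forces in N, time in s.
With the tool pointing down it reaches from about 0.325 to 0.775 m from the base axis. Payload 5.5 kg.
Tool frame: the origin (TCP) lies at the very end of the fingers, on their centre line; the grasp point (between the pads) lies 19 mm behind it; z points along the fingers, y is the line along which they close (so a half turn about z gives the same grasp; the last joint's range is limited). The gripper opens to 88 mm and grips with 3 to 60 N. Pads are 20 mm wide; open, the fingers measure 115 mm over their backs; the gripper's body (75 mm by 178 mm) begins 61 mm behind the grasp point.
Start: joints at [-1.254, 0.091, 1.231, -0, 1.82, -0.057], TCP at [0.219, -0.559, 0.202] pointing down, gripper open.
Joint ranges: [-2.87, 2.87], [-0.86, 2.18], [0.17, 2.46], [-1.51, 4.65], [0.06, 2.69], [-2.65, 2.65]. Speed limits (rad/s): [2.57, 2.57, 3.01, 3.14, 3.14, 3.14].

## Interface

Orientations are given as a rotation vector (axis times angle).
In Python, from bench import readout, cams, job gives the robot as it stands.
- The arm moves only by the shell command python3 -m jog 'ROWS' [FORCE]. ROWS is JSON, a list of rows, each an object with "rotation": the turn, a rotation vector about the tool's x, y, z in rad, a list of three; "xyz": the shift along the tool's x, y, z in cm, a list of three; "claw": the finger opening in cm, from 0 to 8.78. In form: [{"rotation": [wx, wy, wz], "xyz": [dx, dy, dz], "claw": claw}, ...]. A call has 1 to 8 rows; each row is the pose to reach, as a shift and turn from the pose commanded when the call began, along the tool's axes at that moment; what a row does not reach only later rows make up. A row lasts 1/12 s, in which the tool goes at most 41.7 mm and 7.16 degrees, less where a joint would pass 70% of its speed; a pose out of reach is approached as far as the arm can. A call with a gripper value outside its range is refused whole. The fingers move at their own pace and stop on an object; FORCE is the grip in N (left out, the last holds). Time passes only in rows, so rows that repeat a pose let the fingers close. It gives the time, the measured TCP pose, the force, the opening and the grip force at its end, in the units of the state.
- readout.get_obs(): the state, without advancing time (a new reading comes with each control period).
- cams.camera(name): name is "scene" or "top" or "wrist"; returns (picture, depth): 400x640x3 uint8, red, green, blue; 400x640 float32, m along the optical axis (not along the pixel's ray), 0 where there is no reading.
- cams.get_calibration(name): a dict with "mtx" (3x3 intrinsics, pixels), "R" (3x3) and "t" (3): a world point X has camera coordinates R X + t. Camera axes: x right, y down, z forward; pixel columns grow to the right and rows downward; lengths in m; the calibration is good to about 2 mm. A picture is of the moment at which its call begins: read the wrist's pose just before it. get_calibration takes no time and is no camera call; for the wrist camera it gives the pose at the moment of the call.
- job.sign_off(): hands the job in; it is judged then, once.
The state is a dict: "clock": time; "joint_positions": joint angles; "qvel": joint speeds; "joint_efforts": joint torques, N m; "eef_pos": TCP position; "tcp_rot": TCP orientation; "force": force on the tool from outside, world axes, zero at the start; "moment": the same for the moment, N m; "finger_gap": opening from 0.0 (shut) to 1.0 (fully open); "finger_force": force on a finger pad.
Only numpy, scipy, OpenCV 4.12 (cv2) and the standard library are available. Lean on these libraries where they do the work, as an engineer would, in place of code of your own. Each camera call takes 0.05 s, during which the arm holds its last target. There are 200 camera calls.

## Task

Get the pan of wooden beads ready for dyeing. Take the stirring rod from its dish, put its foot down in the gap between the beads and stir the beads for at least three full turns anticlockwise (seen from above), about midway between the pan's centre and its wall and with the foot close to the bottom so that it pushes the beads about, and stand the rod upright in its dish again. Then lift the cast weight out of its mould and lower it, without dropping it, into the pan so that it lies centrally, fin up, on the beads; keep every bead in the pan and leave the jar, mug and brush where they are.

Things in the scene. Friction and masses are not known exactly. Their poses are not given: they have to be found in the camera images.
- pan: round steel pan with two small loop handles, fixed to the bench; inside radius 85 mm (about 83 mm at its flattest), rim 60 mm above the bench, outside radius 89 mm (113 mm over each handle). Origin under its centre on the bench; z up. At first the beads lie in a rough arc 36 to 50 mm from its centre, with a gap on its -x side where the foot can go down
- pan_in (a point): centre of the pan's inner floor, 5 mm above the bench; axes as the pan's
- pan_q0 (a point): point on the pan's inner floor 42 mm from its centre towards the pan's +x
- pan_q1 (a point): the same, towards the pan's +y
- pan_q2 (a point): the same, towards the pan's -x (in the gap that is free of beads at first)
- pan_q3 (a point): the same, towards the pan's -y
- stirrer: wooden stirring rod, 160 mm long, standing upright in the dish: round shaft 18 mm in diameter with a thicker round foot, 26 mm in diameter and 28 mm high (then a cone up to 34 mm), flat underneath. Origin at the centre of the foot's underside; z up along the shaft
- stirrer_grip (a point): point on the shaft's axis 120 mm above the foot's underside, a good place to grip from above (40 mm below the top)
- dish: round shallow white drip dish, fixed; inside radius about 46 mm at the floor, inner floor 5 mm above the bench, rim 14 mm high, 112 mm across. Origin under its centre on the bench
- mould: square aluminium mould block, 176 x 176 x 24 mm, fixed, with an open round cavity 142 mm across and 14 mm deep. Origin under its centre on the bench
- mould_in (a point): centre of the cavity's floor, 10 mm above the bench
- weight: pale plaster-coloured cast weight lying in the mould: disc 136 mm across, 15 mm thick, with an upright grip fin across its middle, 70 mm long (along its x), 16 mm thick (along its y), its top 65 mm above the disc's underside; 0.2 to 0.4 kg. Origin at the centre of the disc's underside; z up
- weight_grip (a point): middle of the fin, 42 mm above the disc's underside, where it is pinched from above across its 16 mm
- jar: bystander: closed amber glass jar, 68 mm across, 95 mm high, beyond the work; origin under its centre
- mug: bystander: mug, 80 mm across, 85 mm high, beyond the work; origin under its centre
- brush: bystander: hand brush about 170 mm long lying on the bench between the robot and the work
- bead0: chunky round wooden bead, 24 mm in diameter, 20 mm between the flats at its hole ends, in the pan; origin at its centre
- bead1: chunky round wooden bead, 24 mm in diameter, 20 mm between the flats at its hole ends, in the pan; origin at its centre
- bead2: chunky round wooden bead, 24 mm in diameter, 20 mm between the flats at its hole ends, in the pan; origin at its centre
- bead3: chunky round wooden bead, 24 mm in diameter, 20 mm between the flats at its hole ends, in the pan; origin at its centre
- bead4: chunky round wooden bead, 24 mm in diameter, 20 mm between the flats at its hole ends, in the pan; origin at its centre
- bead5: chunky round wooden bead, 24 mm in diameter, 20 mm between the flats at its hole ends, in the pan; origin at its centre
- bead6: chunky round wooden bead, 24 mm in diameter, 20 mm between the flats at its hole ends, in the pan; origin at its centre
- bead7: chunky round wooden bead, 24 mm in diameter, 20 mm between the flats at its hole ends, in the pan; origin at its centre
Mind the look-alikes: they are no part of the job. There is more than one size of the stirrer; the job needs the middle-sized.

How it is judged:
By the outcome, as a careful person would: the job done as asked, in the order asked, and still so for the second after the job is handed in, with the robot touching nothing.
It also fails if it takes over 72 s, if anything falls off the work surface, if the arm or the gripper's body presses on something with over 40 N, if the wrist force passes 120 N, or if a joint passes its speed limit or range.

## Working session

There is one attempt and no reset: what is moved stays moved. The work goes in short steps, Python scripts to look and compute and a shell command to move; the robot and the scene stay as the last step left them, time stands still between calls to the robot, and variables do not carry over. Pictures are saved under pics/ and viewed, at most 10 in all, crops included, and the job is handed in when it is done.

```bash
ls; mkdir -p pics
python3 - <<'E'
from bench import readout,cams
import cv2,numpy as np
print(readout.get_obs())
for n in("scene","top"):
    p,d=cams.camera(n); np.savez(f"pics/{n}0.npz",p=p,d=d,**cams.get_calibration(n))
    cv2.imwrite(f"pics/{n}0.png",p[:,:,::-1]); print(n,cams.get_calibration(n))
E
```

```text
pics
{'clock': 0.0, 'joint_positions': array([-1.25369801e+00,  9.18001446e-02,  1.23186131e+00, -3.18168520e-05,
        1.81982134e+00, -5.66955981e-02]), 'qvel': array([ 3.97486031e-04,  1.80106937e-04,  6.98294086e-04, -9.92859085e-05,
       -2.49634778e-04,  7.74183659e-04]), 'joint_efforts': array([ 2.67377582e-03, -4.46449399e+01, -4.06441569e+01,  7.00664171e-02,
        2.94128666e-02, -1.26397763e-04]), 'eef_pos': array([ 0.21897319, -0.55824709,  0.20115597]), 'tcp_rot': array([-3.08504820e+00, -5.83382261e-01,  4.33259952e-04]), 'force': array([0.00772542, 1.00186916, 0.18220296]), 'moment': array([-0.0492802 ,  0.00175549, -0.00941653]), 'finger_force': 0.0, 'finger_gap': 0.9997561579527564}
scene {'mtx': array([[447.4205277 ,   0.        , 321.77282868],
       [  0.        , 447.4205277 , 190.09818458],
       [  0.        ,   0.        ,   1.        ]]), 'R': array([[-0.68091153,  0.73221116,  0.01504365],
       [ 0.45290651,  0.43713991, -0.77703564],
       [-0.57553035, -0.52227916, -0.62927681]]), 't': array([ 0.42922085, -0.13935363,  1.39247505])}
top {'mtx': array([[467.4413544 ,   0.        , 320.82414148],
       [  0.        , 467.4413544 , 202.9660367 ],
       [  0.        ,   0.        ,   1.        ]]), 'R': array([[-0.01922298, -0.999808  , -0.00379989],
       [-0.99300816,  0.0195347 , -0.11641817],
       [ 0.11647004,  0.00153542, -0.99319302]]), 't': array([-0.02120793,  0.56093176,  1.14268267])}
```

View pics/top0.png

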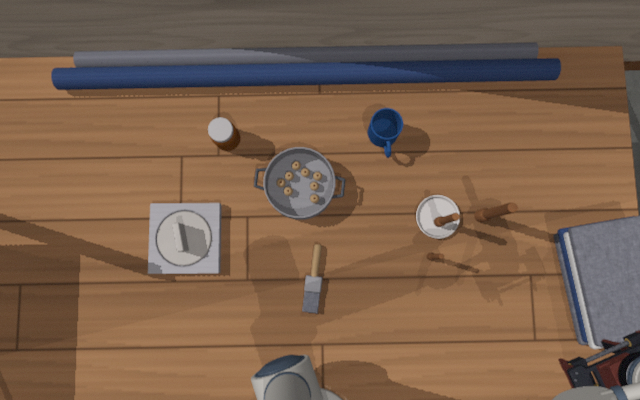

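View pics/scene0.png

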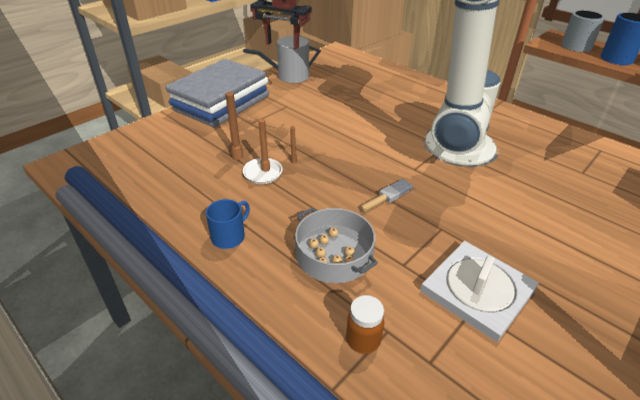

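The views show the pan at top-view (300,182) with its bead gap towards the robot. The mould is at (185,238), and the middle-sized rod stands in the dish at (440,217). The tall look-alike's base is at about (480,216) and the short one's at about (432,257).

```bash
cat > h.py <<'E'
import numpy as np,cv2
from scipy.optimize import least_squares
def cloud(n):
    f=np.load(n); d=f['d']; v,u=np.indices(d.shape); K=f['mtx']
    c=np.stack([(u-K[0,2])/K[0,0]*d,(v-K[1,2])/K[1,1]*d,d],-1)
    W=(c-f['t'])@f['R']; W[d==0]=np.nan
    return W,f['p']
def circ(P,r=None):
    P=P[:,:2]; m=(P.min(0)+P.max(0))/2
    if r: s=least_squares(lambda q:np.hypot(*(P-q).T)-r,m,loss='soft_l1',f_scale=.002); return s.x,s.cost
    s=least_squares(lambda q:np.hypot(*(P-q[:2]).T)-q[2],[*m,.05],loss='soft_l1',f_scale=.002); return s.x
def box(W,u0,u1,v0,v1): return W[v0:v1,u0:u1].reshape(-1,3)
E
python3 - <<'E'
from h import *
for n in("top","scene"):
    W,p=cloud(f"pics/{n}0.npz"); P=W.reshape(-1,3)
    print(n,"table z",np.nanmedian(P[np.abs(P[:,2])<.02][:,2]))
    def near(c,r,z0,z1): return P[(np.hypot(P[:,0]-c[0],P[:,1]-c[1])<r)&(P[:,2]>z0)&(P[:,2]<z1)]
    if n=="top":
        pan0=W[182-17*0,300,:2]; 
        C={k:W[v,u] for k,(u,v) in dict(pan=(300,182),weight=(160,238),dish=(426,222),tall=(480,216),short=(431,257),mug=(385,122),jar=(220,129)).items()}
        print(C)
    rim=near(C['pan'],.12,.056,.064); print("pan rim",circ(rim),len(rim))
    pc=circ(rim)[:2]
    hd=near(pc,.125,.02,.07); hd=hd[np.hypot(*(hd[:,:2]-pc).T)>.096]; a=np.arctan2(*(hd[:,:2]-pc).T[::-1]); print("handles",len(hd),np.angle(np.exp(2j*a).mean())/2, hd[:,2].mean())
    m=near(C['weight'],.2,.02,.028); 
    r=cv2.minAreaRect(m[:,:2].astype(np.float32)*1000); print("mould/disc",r,len(m))
    fin=near(np.array(r[0])/1000,.07,.04,.09); print("fin",len(fin),cv2.minAreaRect(fin[:,:2].astype(np.float32)*1000),np.percentile(fin[:,2],[50,98]))
    top=fin[fin[:,2]>.069]; print("fintop",len(top), cv2.minAreaRect(top[:,:2].astype(np.float32)*1000) if len(top)>5 else 0)
    d=near(C['dish'],.12,.009,.016); print("dish rim",circ(d,.055),circ(d),len(d))
    dc=circ(d,.055)[0]
    for z in (.04,.06,.08,.1,.12,.14,.155,.165,.18,.2):
        s=near(dc,.15,z-.006,z+.006)
        if len(s): 
            pr=s[np.hypot(*(s[:,:2]-dc).T)<.06]; print(z,len(s),"in dish",len(pr),pr.mean(0)[:2] if len(pr) else 0, "others",s[np.hypot(*(s[:,:2]-dc).T)>=.06].mean(0)[:2])
E
```

```text
top table z 0.0004461843899314561
{'pan': array([0.61979894, 0.02089532, 0.00227558]), 'weight': array([0.48063921, 0.37343938, 0.02542526]), 'dish': array([ 0.50930901, -0.30027358,  0.00515829]), 'tall': array([nan, nan, nan]), 'short': array([ 0.42023524, -0.30085549,  0.04014806]), 'mug': array([ 0.77321378, -0.20411461,  0.00903672]), 'jar': array([0.73818664, 0.20864516, 0.09668582])}
pan rim [0.61198011 0.02165153 0.08651802] 346
handles 180 1.4372563424725506 0.051058378561036025
mould/disc ((481.6202392578125, 315.3678283691406), (178.83297729492188, 173.93231201171875), 89.05119323730469) 3914
fin 305 ((481.5054931640625, 314.6524353027344), (69.68159484863281, 17.69662857055664), 11.014711380004883) [0.07345791 0.07928995]
fintop 205 ((481.6441650390625, 314.8502502441406), (69.36802673339844, 17.59392738342285), 10.633332252502441)
dish rim (array([ 0.52392271, -0.32819116]), np.float64(0.004086400892600828)) [ 0.52396029 -0.32804115  0.05129542] 301
0.04 109 in dish 34 [ 0.50993548 -0.32440729] others [ 0.51468262 -0.42231391]
0.06 33 in dish 10 [ 0.50875398 -0.3248809 ]
[... 1246 characters left out ...]
84 -0.32771097] others [ 0.50626826 -0.40820504]
0.06 70 in dish 24 [ 0.51362335 -0.32837647] others [ 0.49458112 -0.39346716]
0.08 75 in dish 26 [ 0.51179509 -0.3283382 ] others [ 0.49127983 -0.39119344]
0.1 80 in dish 26 [ 0.51290246 -0.32771053] others [ 0.48766736 -0.38542098]
0.12 66 in dish 25 [ 0.51249702 -0.32897068] others [ 0.49693357 -0.39839279]
0.14 55 in dish 27 [ 0.51200068 -0.32805121] others [ 0.52827042 -0.4353951 ]
0.155 61 in dish 26 [ 0.51321003 -0.32855756] others [ 0.52770807 -0.43598304]
0.165 60 in dish 29 [ 0.51084732 -0.33141123] others [ 0.52697377 -0.43621146]
0.18 35 in dish 0 0 others [ 0.52759523 -0.43584086]
0.2 37 in dish 0 0 others [ 0.52739935 -0.43577645]
```

```bash
cat > rel.py <<'E'
# rel.py x y z yaw_deg : tool-frame shift (cm) and turn from the measured pose, keeping the tool vertical
import sys,numpy as np
from scipy.spatial.transform import Rotation as R
from bench import readout
o=readout.get_obs(); r=R.from_rotvec(o['tcp_rot']); M=r.as_matrix()
x,y,z,w=map(float,sys.argv[1:5]); w=np.radians(w)
T=np.column_stack([[np.cos(w),np.sin(w),0],[np.sin(w),-np.cos(w),0],[0,0,-1]])
print("t",round(o['clock'],2),"pos",o['eef_pos'].round(4),"F",o['force'].round(1),"gap",round(o['finger_gap']*8.78,2),"ff",round(o['finger_force'],1))
print("shift cm",(M.T@(np.array([x,y,z])-o['eef_pos'])*100).round(2),"rot",R.from_matrix(M.T@T).as_rotvec().round(3), "yaw",np.degrees(np.arctan2(M[1,0],M[0,0])).round(2))
E
python3 rel.py .51 -.3315 .24 90
python3 - <<'E'
from h import *
pc=np.array([.6115,.0205])
for n in("top","scene"):
    W,p=cloud(f"pics/{n}0.npz"); q=p.astype(int); 
    m=(q[...,0]-q[...,2]>60)&(np.hypot(W[...,0]-pc[0],W[...,1]-pc[1])<.08)&(W[...,2]>.012)&(W[...,2]<.04)
    k,l,s,c=cv2.connectedComponentsWithStats(m.astype(np.uint8))
    for i in range(1,k):
        if s[i,4]>8:
            b=np.nanmean(W[l==i],0); e=b[:2]-pc; print(n,s[i,4],b.round(3),"r",np.hypot(*e).round(3),"ang",np.degrees(np.arctan2(e[1],e[0])).round())
E
```

```text
t 0.1 pos [ 0.219  -0.5583  0.2012] F [-0.2 -0.1 -0.1] gap 8.75 ff 0.0
shift cm [ 35.37 -10.49  -3.86] rot [-1.000e-03 -1.000e-03 -1.197e+00] yaw 21.42
top 20 [0.661 0.032 0.024] r 0.051 ang 13.0
top 22 [0.643 0.009 0.025] r 0.033 ang -20.0
top 22 [0.634 0.051 0.025] r 0.037 ang 54.0
top 26 [ 0.632 -0.022  0.024] r 0.047 ang -64.0
top 25 [ 0.607 -0.013  0.025] r 0.034 ang -98.0
top 22 [0.595 0.054 0.025] r 0.037 ang 116.0
top 23 [ 0.575 -0.013  0.025] r 0.05 ang -137.0
scene 61 [ 0.577 -0.014  0.022] r 0.049 ang -136.0
scene 65 [ 0.609 -0.014  0.022] r 0.034 ang -94.0
scene 65 [ 0.634 -0.022  0.022] r 0.049 ang -62.0
scene 81 [0.601 0.056 0.023] r 0.037 ang 106.0
scene 93 [0.648 0.014 0.022] r 0.037 ang -10.0
scene 49 [0.635 0.048 0.024] r 0.036 ang 51.0
```

```bash
python3 -m jog '[{"rotation":[0,0,-0.3],"xyz":[9,-2.5,-3.9],"claw":8.7},{"rotation":[0,0,-1.197],"xyz":[35.4,-10.5,-3.9],"claw":5},{"rotation":[0,0,-1.197],"xyz":[35.4,-10.5,-3.9],"claw":5},{"rotation":[0,0,-1.197],"xyz":[35.4,-10.5,-3.9],"claw":5},{"rotation":[0,0,-1.197],"xyz":[35.4,-10.5,-3.9],"claw":5},{"rotation":[0,0,-1.197],"xyz":[35.4,-10.5,-3.9],"claw":5},{"rotation":[0,0,-1.197],"xyz":[35.4,-10.5,-3.9],"claw":5},{"rotation":[0,0,-1.197],"xyz":[35.4,-10.5,-3.9],"claw":5}]'; python3 rel.py .51 -.3315 .24 90
```

```text
clock: 0.77
eef_pos: [0.4801, -0.3545, 0.2382]
tcp_rot: [-2.423, -1.999, 0.0]
force: [1.5, -1.1, 0.1]
finger_gap: 0.573
finger_force: 0.0
t 0.77 pos [ 0.4801 -0.3545  0.2382] F [ 1.5 -1.1  0.1] gap 5.03 ff 0.0
shift cm [ 2.82  2.5  -0.18] rot [-0.001 -0.    -0.191] yaw 79.06
```

```bash
python3 -m jog '[{"rotation":[0,0,-0.12],"xyz":[2,2,0],"claw":5},{"rotation":[0,0,-0.12],"xyz":[2,2,0],"claw":5},{"rotation":[0,0,-0.12],"xyz":[2,2,0],"claw":5},{"rotation":[0,0,-0.12],"xyz":[2,2,0],"claw":5}]'>/dev/null; python3 rel.py .51 -.3315 .24 90
python3 - <<'E'
from bench import cams
import cv2,numpy as np
c=cams.get_calibration("wrist");p,d=cams.camera("wrist"); np.savez("pics/w1.npz",p=p,d=d,**c); cv2.imwrite("pics/w1.png",p[:,:,::-1])
from h import *
W,p=cloud("pics/w1.npz"); P=W.reshape(-1,3)
for z in(.164,.15,.12,.08,.02):
    s=P[(np.hypot(P[:,0]-.51,P[:,1]+.33)<.035)&(abs(P[:,2]-z)<.005)]
    if len(s): print(z,len(s),s.mean(0).round(4),s.min(0)[:2].round(4),s.max(0)[:2].round(4))
E
```

```text
t 1.1 pos [ 0.5019 -0.3407  0.2379] F [-0.6 -1.1  0. ] gap 4.99 ff 0.0
shift cm [ 0.98  0.73 -0.21] rot [-0.001 -0.    -0.079] yaw 85.48
0.164 266 [ 0.5086 -0.3315  0.1659] [ 0.4999 -0.3412] [ 0.5167 -0.3235]
0.15 38 [ 0.509  -0.3256  0.1501] [ 0.5011 -0.3309] [ 0.5172 -0.3236]
0.12 28 [ 0.5088 -0.3258  0.1201] [ 0.5009 -0.3317] [ 0.5175 -0.3238]
0.08 22 [ 0.5084 -0.3257  0.0794] [ 0.5006 -0.3305] [ 0.517  -0.3239]
0.02 19 [ 0.5092 -0.3227  0.02  ] [ 0.4974 -0.3301] [ 0.5208 -0.32  ]
```

View pics/w1.png

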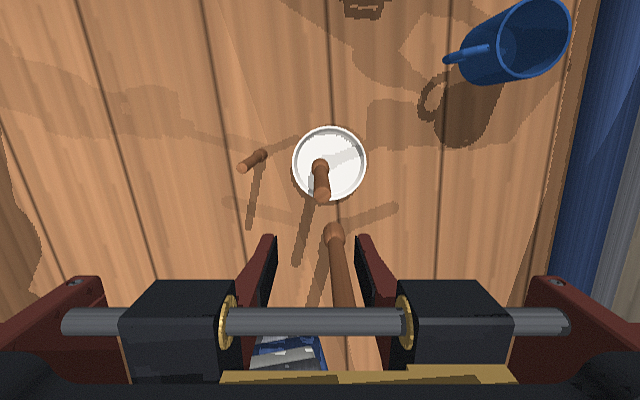

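The wrist view shows the rod's top at (322,195) in the dish, with its base at (320,165). The tall rod, base at (335,232), lies clear behind the fingers.

```bash
python3 -m jog '[{"rotation":[0,0,0],"xyz":[0,0,0],"claw":5},{"rotation":[0,0,0],"xyz":[0,0,0],"claw":5}]'>/dev/null; python3 rel.py .509 -.332 .106 90
```

```text
t 1.32 pos [ 0.5015 -0.3415  0.2386] F [ 1.1 -0.2 -0.4] gap 5.0 ff 0.0
shift cm [ 1.01  0.68 13.26] rot [-0.    0.   -0.08] yaw 85.43
```

```bash
python3 -m jog '[{"rotation":[0,0,-0.08],"xyz":[1,0.7,2],"claw":5},{"rotation":[0,0,-0.08],"xyz":[1,0.7,4],"claw":5},{"rotation":[0,0,-0.08],"xyz":[1,0.7,7],"claw":5},{"rotation":[0,0,-0.08],"xyz":[1,0.7,10],"claw":5},{"rotation":[0,0,-0.08],"xyz":[1,0.7,12],"claw":5},{"rotation":[0,0,-0.08],"xyz":[1,0.7,13.3],"claw":5},{"rotation":[0,0,-0.08],"xyz":[1,0.7,13.3],"claw":1.5},{"rotation":[0,0,-0.08],"xyz":[1,0.7,13.3],"claw":1}]' 40; python3 -m jog '[{"rotation":[0,0,0],"xyz":[0,0,0],"claw":0},{"rotation":[0,0,0],"xyz":[0,0,0],"claw":0},{"rotation":[0,0,0],"xyz":[0,0,0],"claw":0},{"rotation":[0,0,0],"xyz":[0,0,0],"claw":0},{"rotation":[0,0,0],"xyz":[0,0,0],"claw":0},{"rotation":[0,0,0],"xyz":[0,0,0],"claw":0}]' 40;python3 rel.py .509 -.332 .106 90
```

```text
clock: 1.98
eef_pos: [0.5098, -0.3314, 0.1057]
tcp_rot: [-2.219, -2.223, 0.0]
force: [-0.7, 0.2, -0.0]
finger_gap: 0.457
finger_force: 0.0
clock: 2.48
eef_pos: [0.5102, -0.3315, 0.1073]
tcp_rot: [2.217, 2.223, -0.001]
force: [-2.6, 1.0, 6.0]
finger_gap: 0.197
finger_force: 40.0
t 2.48 pos [ 0.5102 -0.3315  0.1073] F [-2.6  1.   6. ] gap 1.73 ff 40.0
shift cm [-0.04 -0.12  0.13] rot [0.001 0.002 0.003] yaw 90.15
```

```bash
python3 -m jog '[{"rotation":[0,0,0],"xyz":[0,0,-3],"claw":0},{"rotation":[0,0,0],"xyz":[0,0,-7],"claw":0},{"rotation":[0,0,0],"xyz":[1.5,0,-8.5],"claw":0},{"rotation":[0,0,0],"xyz":[5,1,-8.5],"claw":0},{"rotation":[0,0,0],"xyz":[9,2,-8.5],"claw":0},{"rotation":[0,0,0],"xyz":[13,3,-8.5],"claw":0},{"rotation":[0,0,0],"xyz":[17,4,-8.5],"claw":0},{"rotation":[0,0,0],"xyz":[21,5,-8.5],"claw":0}]';  python3 -m jog '[{"rotation":[0,0,0],"xyz":[4,0.5,0],"claw":0},{"rotation":[0,0,0],"xyz":[8,1,0],"claw":0},{"rotation":[0,0,0],"xyz":[12,1,0],"claw":0},{"rotation":[0,0,0],"xyz":[14,1,0],"claw":0},{"rotation":[0,0,0],"xyz":[14.7,1,0],"claw":0},{"rotation":[0,0,0],"xyz":[14.7,1,0],"claw":0},{"rotation":[0,0,0],"xyz":[14.7,1,0],"claw":0}]';python3 rel.py .570 .026 .1103 90
python3 - <<'E'
from bench import cams
import cv2
p,d=cams.camera("scene"); cv2.imwrite("pics/s2.png",cv2.resize(p[60:320,180:480,::-1],None,fx=2,fy=2))
E
```

```text
clock: 3.15
eef_pos: [0.5598, -0.1189, 0.1904]
tcp_rot: [2.218, 2.224, 0.001]
force: [1.1, 0.1, -0.8]
finger_gap: 0.202
finger_force: 40.0
clock: 3.73
eef_pos: [0.5692, 0.0257, 0.1904]
tcp_rot: [2.217, 2.225, -0.001]
force: [-0.7, -0.7, -1.4]
finger_gap: 0.196
finger_force: 40.0
t 3.73 pos [0.5692 0.0257 0.1904] F [-0.7 -0.7 -1.4] gap 1.72 ff 40.0
shift cm [0.03 0.08 8.01] rot [-0.     0.001  0.003] yaw 90.19
```

View pics/s2.png

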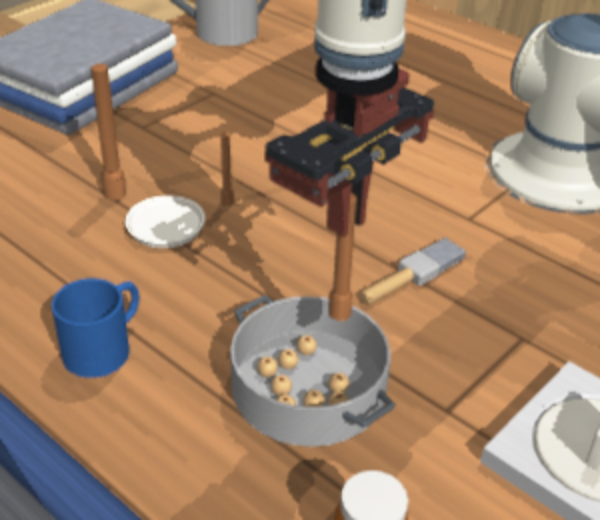

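```bash
python3 -m jog '[{"rotation":[0,0,0],"xyz":[-0.5,0,1],"claw":0},{"rotation":[0,0,0],"xyz":[-0.5,0,3],"claw":0},{"rotation":[0,0,0],"xyz":[-0.5,0,5],"claw":0},{"rotation":[0,0,0],"xyz":[-0.5,0,6.5],"claw":0},{"rotation":[0,0,0],"xyz":[-0.5,0,7.4],"claw":0},{"rotation":[0,0,0],"xyz":[-0.5,0,8],"claw":0},{"rotation":[0,0,0],"xyz":[-0.5,0,8],"claw":0},{"rotation":[0,0,0],"xyz":[-0.5,0,8],"claw":0}]' 50; python3 rel.py .5695 .0205 .1103 90
python3 -m jog '[{"rotation":[0,0,0],"xyz":[-1.61,0.32,0],"claw":0},{"rotation":[0,0,0],"xyz":[-2.97,1.23,0],"claw":0},{"rotation":[0,0,0],"xyz":[-3.88,2.59,0],"claw":0},{"rotation":[0,0,0],"xyz":[-4.2,4.2,0],"claw":0},{"rotation":[0,0,0],"xyz":[-3.88,5.81,0],"claw":0},{"rotation":[0,0,0],"xyz":[-2.97,7.17,0],"claw":0},{"rotation":[0,0,0],"xyz":[-1.61,8.08,0],"claw":0},{"rotation":[0,0,0],"xyz":[0,8.4,0],"claw":0}]'; python3 rel.py .6535 .0205 .1103 90
python3 - <<'E'
from bench import cams
import cv2
p,d=cams.camera("scene"); cv2.imwrite("pics/s3.png",cv2.resize(p[120:320,240:440,::-1],None,fx=2.5,fy=2.5))
E
```

```text
clock: 4.45
eef_pos: [0.5693, 0.0206, 0.1109]
tcp_rot: [2.219, 2.224, 0.0]
force: [0.1, 0.3, -1.0]
finger_gap: 0.198
finger_force: 50.0
t 4.45 pos [0.5693 0.0206 0.1109] F [ 0.1  0.3 -1. ] gap 1.73 ff 50.0
shift cm [-0.01  0.02  0.06] rot [0.    0.    0.002] yaw 90.13
clock: 5.12
eef_pos: [0.6548, 0.0211, 0.1116]
tcp_rot: [2.218, 2.222, 0.002]
force: [-0.0, 0.4, -0.9]
finger_gap: 0.197
finger_force: 50.0
t 5.12 pos [0.6548 0.0211 0.1116] F [-0.   0.4 -0.9] gap 1.73 ff 50.0
shift cm [-0.06 -0.13  0.13] rot [0.002 0.    0.001] yaw 90.08
```

View pics/s3.png

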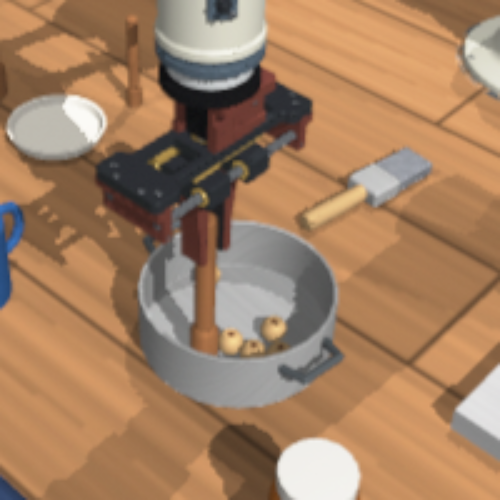

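The foot follows the circle at low force, pushing beads ahead of it. I'll carry on for three more turns, 1 mm lower.

```bash
python3 -m jog '[{"rotation":[0,0,0],"xyz":[1.61,-0.4,0.1],"claw":0},{"rotation":[0,0,0],"xyz":[2.97,-1.3,0.1],"claw":0},{"rotation":[0,0,0],"xyz":[3.88,-2.65,0.1],"claw":0},{"rotation":[0,0,0],"xyz":[4.2,-4.25,0.1],"claw":0},{"rotation":[0,0,0],"xyz":[3.88,-5.85,0.1],"claw":0},{"rotation":[0,0,0],"xyz":[2.97,-7.2,0.1],"claw":0},{"rotation":[0,0,0],"xyz":[1.61,-8.1,0.1],"claw":0},{"rotation":[0,0,0],"xyz":[0,-8.4,0.1],"claw":0}]'|grep -E "eef|force"
python3 -m jog '[{"rotation":[0,0,0],"xyz":[-1.61,0.32,0],"claw":0},{"rotation":[0,0,0],"xyz":[-2.97,1.23,0],"claw":0},{"rotation":[0,0,0],"xyz":[-3.88,2.59,0],"claw":0},{"rotation":[0,0,0],"xyz":[-4.2,4.2,0],"claw":0},{"rotation":[0,0,0],"xyz":[-3.88,5.81,0],"claw":0},{"rotation":[0,0,0],"xyz":[-2.97,7.17,0],"claw":0},{"rotation":[0,0,0],"xyz":[-1.61,8.08,0],"claw":0},{"rotation":[0,0,0],"xyz":[0,8.4,0],"claw":0}]'|grep -E "eef|force"
python3 -m jog '[{"rotation":[0,0,0],"xyz":[1.61,-0.32,0],"claw":0},{"rotation":[0,0,0],"xyz":[2.97,-1.23,0],"claw":0},{"rotation":[0,0,0],"xyz":[3.88,-2.59,0],"claw":0},{"rotation":[0,0,0],"xyz":[4.2,-4.2,0],"claw":0},{"rotation":[0,0,0],"xyz":[3.88,-5.81,0],"claw":0},{"rotation":[0,0,0],"xyz":[2.97,-7.17,0],"claw":0},{"rotation":[0,0,0],"xyz":[1.61,-8.08,0],"claw":0},{"rotation":[0,0,0],"xyz":[0,-8.4,0],"claw":0}]'|grep -E "eef|force"
python3 -m jog '[{"rotation":[0,0,0],"xyz":[-1.61,0.32,0],"claw":0},{"rotation":[0,0,0],"xyz":[-2.97,1.23,0],"claw":0},{"rotation":[0,0,0],"xyz":[-3.88,2.59,0],"claw":0},{"rotation":[0,0,0],"xyz":[-4.2,4.2,0],"claw":0},{"rotation":[0,0,0],"xyz":[-3.88,5.81,0],"claw":0},{"rotation":[0,0,0],"xyz":[-2.97,7.17,0],"claw":0},{"rotation":[0,0,0],"xyz":[-1.61,8.08,0],"claw":0},{"rotation":[0,0,0],"xyz":[0,8.4,0],"claw":0}]'|grep -E "eef|force"
python3 -m jog '[{"rotation":[0,0,0],"xyz":[1.61,-0.32,0],"claw":0},{"rotation":[0,0,0],"xyz":[2.97,-1.23,0],"claw":0},{"rotation":[0,0,0],"xyz":[3.88,-2.59,0],"claw":0},{"rotation":[0,0,0],"xyz":[4.2,-4.2,0],"claw":0},{"rotation":[0,0,0],"xyz":[3.88,-5.81,0],"claw":0},{"rotation":[0,0,0],"xyz":[2.97,-7.17,0],"claw":0},{"rotation":[0,0,0],"xyz":[1.61,-8.08,0],"claw":0},{"rotation":[0,0,0],"xyz":[0,-8.4,0],"claw":0}]'|grep -E "eef|force"
python3 -m jog '[{"rotation":[0,0,0],"xyz":[-1.61,0.32,0],"claw":0},{"rotation":[0,0,0],"xyz":[-2.97,1.23,0],"claw":0},{"rotation":[0,0,0],"xyz":[-3.88,2.59,0],"claw":0},{"rotation":[0,0,0],"xyz":[-4.2,4.2,0],"claw":0},{"rotation":[0,0,0],"xyz":[-3.88,5.81,0],"claw":0},{"rotation":[0,0,0],"xyz":[-2.97,7.17,0],"claw":0},{"rotation":[0,0,0],"xyz":[-1.61,8.08,0],"claw":0},{"rotation":[0,0,0],"xyz":[0,8.4,0],"claw":0}]'|grep -E "eef|force"
python3 rel.py .6535 .0205 .1103 90
python3 - <<'E'
from bench import cams
import cv2,numpy as np
a=[]
for n,(u,v) in dict(scene=(335,245),top=(300,182)).items():
    p,d=cams.camera(n); a.append(cv2.resize(p[v-60:v+60,u-60:u+60,::-1],(390,390)))
cv2.imwrite("pics/s4.png",np.hstack(a))
E
```

```text
eef_pos: [0.567, 0.0226, 0.1102]
force: [0.1, -0.1, -1.0]
finger_force: 50.0
eef_pos: [0.653, 0.0224, 0.1096]
force: [0.6, 0.8, -0.9]
finger_force: 50.0
eef_pos: [0.5668, 0.0231, 0.1101]
force: [-0.1, -0.7, -1.6]
finger_force: 50.0
eef_pos: [0.6529, 0.0228, 0.1095]
force: [-0.3, -0.1, -1.7]
finger_force: 50.0
eef_pos: [0.5667, 0.0232, 0.11]
force: [0.5, -1.3, -2.4]
finger_force: 50.0
eef_pos: [0.6528, 0.023, 0.1095]
force: [0.1, -0.7, -1.0]
finger_force: 50.0
t 9.17 pos [0.6528 0.023  0.1095] F [ 0.1 -0.7 -1. ] gap 1.73 ff 50.0
shift cm [-0.25  0.07 -0.08] rot [-0.    -0.     0.003] yaw 90.16
```

View pics/s4.png

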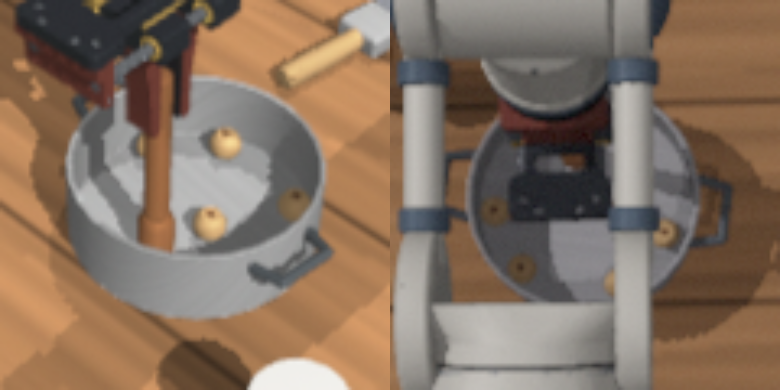

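```bash
python3 -m jog '[{"rotation":[0,0,0],"xyz":[0,0,-2],"claw":0},{"rotation":[0,0,0],"xyz":[0,0,-5],"claw":0},{"rotation":[0,0,0],"xyz":[0,0,-8],"claw":0},{"rotation":[0,0,0],"xyz":[0,-1,-9],"claw":0},{"rotation":[0,0,0],"xyz":[-3,-3,-9],"claw":0},{"rotation":[0,0,0],"xyz":[-7,-5,-9],"claw":0},{"rotation":[0,0,0],"xyz":[-11,-7,-9],"claw":0},{"rotation":[0,0,0],"xyz":[-15,-9,-9],"claw":0}]'>/dev/null;python3 -m jog '[{"rotation":[0,0,0],"xyz":[-4,-1.4,0],"claw":0},{"rotation":[0,0,0],"xyz":[-8,-2.8,0],"claw":0},{"rotation":[0,0,0],"xyz":[-12,-3.8,0],"claw":0},{"rotation":[0,0,0],"xyz":[-16,-4.5,0],"claw":0},{"rotation":[0,0,0],"xyz":[-16,-4.5,0],"claw":0}]'>/dev/null; python3 rel.py .52 -.33 .1073 90
cat > beads.py <<'E'
from h import *
from bench import cams
pc=np.array([.6115,.0205])
for n in("top","scene"):
    p,d=cams.camera(n); np.savez(f"pics/{n}b.npz",p=p,d=d,**cams.get_calibration(n))
    W,p=cloud(f"pics/{n}b.npz")
    m=(np.hypot(W[...,0]-pc[0],W[...,1]-pc[1])<.076)&(W[...,2]>.016)&(W[...,2]<.05)
    k,l,s,c=cv2.connectedComponentsWithStats(m.astype(np.uint8))
    for i in range(1,k):
        if s[i,4]>8:
            b=np.nanmean(W[l==i],0); e=b[:2]-pc; print(n,s[i,4],c[i].round(),b.round(3),"r",np.hypot(*e).round(3),"ang",np.degrees(np.arctan2(e[1],e[0])).round())
a=[]
for n,(u,v) in dict(scene=(335,245),top=(300,182)).items():
    p=np.load(f"pics/{n}b.npz")['p']; a.append(cv2.resize(p[v-50:v+50,u-50:u+50,::-1],(390,390)))
cv2.imwrite("pics/beads.png",np.hstack(a))
E
python3 beads.py
```

```text
t 10.35 pos [ 0.5198 -0.2867  0.1992] F [-0.1  0.4 -0.7] gap 1.72 ff 50.0
shift cm [-4.3   0.05  9.21] rot [-0.002  0.003 -0.004] yaw 89.77
top 155 [291. 161.] [0.672 0.042 0.023] r 0.065 ang 19.0
top 65 [292. 182.] [0.616 0.04  0.023] r 0.02 ang 76.0
top 42 [273. 186.] [0.608 0.09  0.024] r 0.07 ang 93.0
top 65 [324. 193.] [ 0.587 -0.041  0.024] r 0.066 ang -112.0
top 47 [281. 203.] [0.563 0.07  0.024] r 0.069 ang 135.0
top 60 [310. 208.] [ 0.549 -0.003  0.023] r 0.067 ang -159.0
scene 59 [321. 229.] [ 0.589 -0.04   0.022] r 0.065 ang -110.0
scene 63 [344. 228.] [ 0.551 -0.004  0.022] r 0.066 ang -158.0
scene 57 [364. 247.] [0.565 0.07  0.022] r 0.068 ang 133.0
scene 70 [339. 253.] [0.618 0.041 0.022] r 0.021 ang 73.0
```

View pics/beads.png

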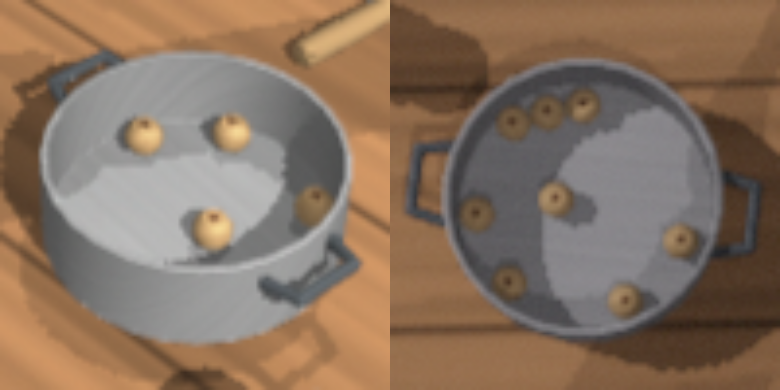

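All 8 beads are in the pan, upright and spread around it, as far as this view shows. Next I return the rod to the dish.

```bash
python3 -m jog '[{"rotation":[0,0,0],"xyz":[-3.5,0,0],"claw":0},{"rotation":[0,0,0],"xyz":[-4.3,0,2],"claw":0},{"rotation":[0,0,0],"xyz":[-4.3,0,5],"claw":0},{"rotation":[0,0,0],"xyz":[-4.3,0,7],"claw":0},{"rotation":[0,0,0],"xyz":[-4.3,0,8.3],"claw":0},{"rotation":[0,0,0],"xyz":[-4.3,0,8.9],"claw":0},{"rotation":[0,0,0],"xyz":[-4.3,0,9.1],"claw":0},{"rotation":[0,0,0],"xyz":[-4.3,0,9.15],"claw":0}]';  python3 -m jog '[{"rotation":[0,0,0],"xyz":[0,0,0],"claw":0},{"rotation":[0,0,0],"xyz":[0,0,0],"claw":0}]'>/dev/null;python3 rel.py .52 -.33 .1073 90
```

```text
clock: 11.12
eef_pos: [0.5238, -0.3231, 0.1089]
tcp_rot: [2.216, 2.225, 0.0]
force: [1.1, 0.7, -0.9]
finger_gap: 0.197
finger_force: 50.0
t 11.28 pos [ 0.524  -0.324   0.1099] F [ 0.7 -0.  -0.7] gap 1.7 ff 50.0
shift cm [-0.6  -0.41  0.26] rot [0.002 0.002 0.003] yaw 90.19
```

```bash
python3 -m jog '[{"rotation":[0,0,0],"xyz":[-0.3,0,0.15],"claw":0},{"rotation":[0,0,0],"xyz":[-0.3,0,0.2],"claw":0},{"rotation":[0,0,0],"xyz":[-0.3,0,0.25],"claw":0},{"rotation":[0,0,0],"xyz":[-0.3,0,0.25],"claw":0}]'>/dev/null;python3 rel.py .52 -.33 .1073 90
```

```text
t 11.62 pos [ 0.5238 -0.3275  0.1072] F [-0.4 -0.4  5.4] gap 1.7 ff 50.0
shift cm [-0.25 -0.38 -0.01] rot [0.002 0.002 0.003] yaw 90.15
```

```bash
python3 -m jog '[{"rotation":[0,0,0],"xyz":[0,0,0],"claw":2.2},{"rotation":[0,0,0],"xyz":[0,0,0],"claw":2.6},{"rotation":[0,0,0],"xyz":[0,0,0],"claw":4},{"rotation":[0,0,0],"xyz":[0,0,0],"claw":5},{"rotation":[0,0,0],"xyz":[0,0,-1],"claw":5},{"rotation":[0,0,0],"xyz":[0,0,-4],"claw":5},{"rotation":[0,0,0],"xyz":[0,0,-8],"claw":5},{"rotation":[0,0,0],"xyz":[0,0,-11],"claw":5}]' 50 ; python3 rel.py .4815 .3137 .13 11
```

```text
clock: 12.28
eef_pos: [0.5232, -0.3266, 0.2184]
tcp_rot: [2.217, 2.224, 0.0]
force: [0.6, -0.1, 1.3]
finger_gap: 0.568
finger_force: 0.0
t 12.28 pos [ 0.5232 -0.3266  0.2184] F [ 0.6 -0.1  1.3] gap 4.99 ff 0.0
shift cm [64.05 -3.98  8.81] rot [ 1.000e-03 -0.000e+00  1.382e+00] yaw 90.18
```

```bash
python3 -m jog '[{"rotation":[0,0,0],"xyz":[4,0,0],"claw":5},{"rotation":[0,0,0.1],"xyz":[8,0,0],"claw":5},{"rotation":[0,0,0.2],"xyz":[12,0,0],"claw":5},{"rotation":[0,0,0.3],"xyz":[16,0,0],"claw":5},{"rotation":[0,0,0.4],"xyz":[20,0,0],"claw":5},{"rotation":[0,0,0.5],"xyz":[24,0,0],"claw":5},{"rotation":[0,0,0.6],"xyz":[28,0,0],"claw":5},{"rotation":[0,0,0.7],"xyz":[32,0,0],"claw":5}]' >/dev/null; python3 rel.py .4815 .3137 .15 11
python3 - <<'E'
from bench import cams
import cv2
p,d=cams.camera("scene"); cv2.imwrite("pics/s5.png",p[60:320,180:480,::-1])
E
```

```text
t 12.95 pos [ 0.5219 -0.0049  0.2164] F [0.9 0.5 0.2] gap 5.0 ff 0.0
shift cm [ 21.71 -23.67   6.64] rot [ 0.001 -0.001  0.677] yaw 49.77
```

View pics/s5.png

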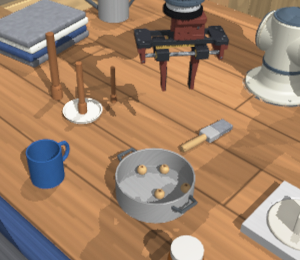

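The picture shows the rod standing upright in the dish at about (80,90). I move on to the weight.

```bash
python3 -m jog '[{"rotation":[0,0,0.1],"xyz":[2.7,-3,0],"claw":5},{"rotation":[0,0,0.2],"xyz":[5.4,-5.9,1],"claw":5},{"rotation":[0,0,0.3],"xyz":[8.1,-8.9,2],"claw":5},{"rotation":[0,0,0.4],"xyz":[10.8,-11.8,3],"claw":5},{"rotation":[0,0,0.5],"xyz":[13.5,-14.8,4],"claw":5},{"rotation":[0,0,0.6],"xyz":[16.2,-17.7,4],"claw":5},{"rotation":[0,0,0.677],"xyz":[19,-20.7,4],"claw":5},{"rotation":[0,0,0.677],"xyz":[21.2,-23.2,4],"claw":5}]' >/dev/null
python3 -m jog '[{"rotation":[0,0,0],"xyz":[0,0,0],"claw":5},{"rotation":[0,0,0],"xyz":[0,0,0],"claw":5},{"rotation":[0,0,0],"xyz":[0,0,0],"claw":5}]' >/dev/null; python3 rel.py .4815 .3137 .033 11
python3 - <<'E'
from bench import cams
from h import *
c=cams.get_calibration("wrist");p,d=cams.camera("wrist"); np.savez("pics/w2.npz",p=p,d=d,**c)
W,p=cloud("pics/w2.npz"); P=W.reshape(-1,3); e=P[:,:2]-[.4815,.3137]
s=P[(np.hypot(*e.T)<.06)&(P[:,2]>.068)&(P[:,2]<.085)]; print(len(s),cv2.minAreaRect(s[:,:2].astype(np.float32)*1000),np.median(s[:,2]))
E
```

```text
t 13.92 pos [0.4807 0.3042 0.1758] F [-0.2  0.5  0. ] gap 5.0 ff 0.0
shift cm [ 0.26 -0.93 14.28] rot [ 0.001 -0.     0.006] yaw 11.32
917 ((479.5286560058594, 313.7471008300781), (68.63495635986328, 15.316776275634766), 11.16574478149414) 0.07645896813133463
```

```bash
python3 -m jog '[{"rotation":[0,0,0.004],"xyz":[0.1,-0.5,2],"claw":5},{"rotation":[0,0,0.004],"xyz":[0.18,-0.93,5],"claw":5},{"rotation":[0,0,0.004],"xyz":[0.18,-0.93,8],"claw":5},{"rotation":[0,0,0.004],"xyz":[0.18,-0.93,11],"claw":5},{"rotation":[0,0,0.004],"xyz":[0.18,-0.93,13],"claw":5},{"rotation":[0,0,0.004],"xyz":[0.18,-0.93,14],"claw":5},{"rotation":[0,0,0.004],"xyz":[0.18,-0.93,14.2],"claw":5},{"rotation":[0,0,0.004],"xyz":[0.18,-0.93,14.2],"claw":4}]' 50; python3 rel.py .4805 .3137 .033 11.1
python3 -m jog '[{"rotation":[0,0,0],"xyz":[0,0,0],"claw":2.5},{"rotation":[0,0,0],"xyz":[0,0,0],"claw":1.5},{"rotation":[0,0,0],"xyz":[0,0,0],"claw":0},{"rotation":[0,0,0],"xyz":[0,0,0],"claw":0},{"rotation":[0,0,0],"xyz":[0,0,0],"claw":0},{"rotation":[0,0,0],"xyz":[0,0,0],"claw":0},{"rotation":[0,0,0],"xyz":[0,0,0],"claw":0}]' 50 >/dev/null;  python3 rel.py .4805 .3137 .033 11.1
```

```text
clock: 14.63
eef_pos: [0.481, 0.3133, 0.0339]
tcp_rot: [3.127, 0.3, 0.0]
force: [-0.1, -0.8, 0.6]
finger_gap: 0.526
finger_force: 0.0
t 14.63 pos [0.481  0.3133 0.0339] F [-0.1 -0.8  0.6] gap 4.62 ff 0.0
shift cm [-0.04 -0.05  0.09] rot [ 0.    -0.    -0.002] yaw 10.97
t 15.22 pos [0.481  0.3144 0.0345] F [ 0.3 -0.9  4.7] gap 1.56 ff 50.0
shift cm [-0.06  0.06  0.15] rot [-0.    -0.002 -0.001] yaw 11.06
```

```bash
python3 -m jog '[{"rotation":[0,0,0],"xyz":[0,0,-0.4],"claw":0},{"rotation":[0,0,0],"xyz":[0,0,-1.2],"claw":0},{"rotation":[0,0,0],"xyz":[0,0,-2.4],"claw":0},{"rotation":[0,0,0],"xyz":[0,0,-4],"claw":0},{"rotation":[0,0,0],"xyz":[0,0,-6.5],"claw":0},{"rotation":[0,0,0],"xyz":[0,0,-9],"claw":0},{"rotation":[0,0,0],"xyz":[0,0,-11],"claw":0},{"rotation":[0,0,0],"xyz":[0,0,-11],"claw":0}]' 55 >/dev/null;  python3 rel.py .612 .021 .145 11.1
```

```text
t 15.88 pos [0.4824 0.3153 0.15  ] F [-0.2  1.4 -0.8] gap 1.55 ff 55.0
shift cm [ 7.08 31.37  0.46] rot [-0.003 -0.009 -0.001] yaw 11.05
```

```bash
python3 -m jog '[{"rotation":[0,0,0],"xyz":[0.5,2,0],"claw":0},{"rotation":[0,0,0],"xyz":[1.2,5,0],"claw":0},{"rotation":[0,0,0],"xyz":[2,9,0],"claw":0},{"rotation":[0,0,0],"xyz":[3,13,0],"claw":0},{"rotation":[0,0,0],"xyz":[3.9,17,0],"claw":0},{"rotation":[0,0,0],"xyz":[4.8,21,0],"claw":0},{"rotation":[0,0,0],"xyz":[5.7,25,0],"claw":0},{"rotation":[0,0,0],"xyz":[6.5,28.5,0],"claw":0}]'  >/dev/null; python3 -m jog '[{"rotation":[0,0,0],"xyz":[0.5,2,0],"claw":0},{"rotation":[0,0,0],"xyz":[0.6,2.9,0],"claw":0},{"rotation":[0,0,0],"xyz":[0.6,2.9,0],"claw":0},{"rotation":[0,0,0],"xyz":[0.6,2.9,0],"claw":0},{"rotation":[0,0,0],"xyz":[0.6,2.9,0],"claw":0}]'  >/dev/null;python3 rel.py .612 .021 .0535 11.1
cat > chk.py <<'E'
from bench import cams
from h import *
# weight disc vs pan rim, in each fixed camera
for n in("top","scene"):
    p,d=cams.camera(n); np.savez(f"pics/{n}c.npz",p=p,d=d,**cams.get_calibration(n))
    W,p=cloud(f"pics/{n}c.npz"); P=W.reshape(-1,3); c=p.reshape(-1,3).astype(int)
    e=np.hypot(P[:,0]-.6115,P[:,1]-.0205)
    rim=P[(e<.1)&(e>.078)&(abs(P[:,2]-.06)<.004)]
    print(n,"rim",circ(rim,.087)[0].round(4),len(rim))
    for z in np.arange(.02,.14,.005):
        s=P[(e<.1)&(abs(P[:,2]-z)<.0025)&(c.min(1)>125)]
        if len(s)>25: print(round(z,3),len(s),s.mean(0).round(4))
    v,u=(245,335) if n=="scene" else (182,300)
    cv2.imwrite(f"pics/{n}c.png",cv2.resize(p[v-70:v+50,u-60:u+60,::-1],(390,390)))
cv2.imwrite("pics/chk.png",np.hstack([cv2.imread("pics/scenec.png"),cv2.imread("pics/topc.png")]))
E
python3 chk.py
```

```text
t 16.97 pos [0.6098 0.0212 0.1432] F [ 0.   0.1 -2.8] gap 1.57 ff 55.0
shift cm [0.22 0.07 8.97] rot [-0.001  0.001  0.001] yaw 11.14
top rim [0.6126 0.0216] 162
0.13 146 [0.5694 0.0389 0.1314]
0.135 437 [0.569  0.0371 0.1346]
scene rim [0.6107 0.0192] 328
0.02 86 [0.662  0.066  0.0201]
0.025 72 [0.6617 0.0654 0.0247]
0.03 79 [0.6694 0.0669 0.0299]
0.035 71 [0.6639 0.0726 0.0352]
0.04 83 [0.6597 0.0745 0.0398]
0.045 86 [0.6598 0.0737 0.0452]
0.05 92 [0.6539 0.0805 0.0499]
0.055 101 [0.6558 0.078  0.0549]
0.06 205 [0.6462 0.0605 0.0599]
0.125 98 [0.6449 0.0636 0.1252]
0.13 214 [0.6356 0.0402 0.1311]
0.135 1528 [0.6163 0.0285 0.1342]
```

View pics/chk.png

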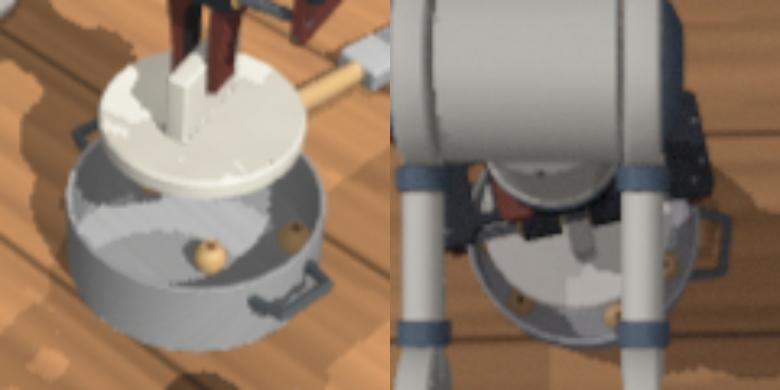

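The view shows the weight level above the pan, with its fin up and the beads below. I'll measure how well it is centred relative to the rim in the scene camera.

Run:
```python
from h import *
W,p=cloud("pics/scenec.npz"); P=W.reshape(-1,3); c=p.reshape(-1,3).astype(int)
e=np.hypot(P[:,0]-.61,P[:,1]-.021)
s=P[(e<.075)&(abs(P[:,2]-.1335)<.003)&(c.min(1)>110)]
h=cv2.convexHull(s[:,:2].astype(np.float32))[:,0]; a=np.degrees(np.arctan2(h[:,1]-.021,h[:,0]-.61)); print(np.sort(a).round())
h=h[(a>-60)&(a<150)]; print(circ(h.astype(float),.068),circ(h.astype(float)))
A=np.c_[s[:,:2],np.ones(len(s))]; print("slope",np.linalg.lstsq(A,s[:,2],rcond=None)[0])
```

```text
[-164. -120. -108. -102.  -89.  -70.  -66.  -54.  -40.  -36.  -24.   -9.
   -4.    9.   15.   21.   26.   42.   58.   73.   83.   88.  102.  107.
  114.  122.  140.  152.  166.  174.]
(array([0.60876332, 0.01966526]), np.float64(2.5791801951861097e-06)) [0.60926034 0.0201243  0.0674747 ]
slope [-0.00463432 -0.00026328  0.1368378 ]
```

```bash
python3 -m jog '[{"rotation":[0,0,0],"xyz":[0.17,0.1,1],"claw":0},{"rotation":[0,0,0],"xyz":[0.17,0.1,2.5],"claw":0},{"rotation":[0,0,0],"xyz":[0.17,0.1,4.5],"claw":0},{"rotation":[0,0,0],"xyz":[0.17,0.1,6.2],"claw":0},{"rotation":[0,0,0],"xyz":[0.17,0.1,7.5],"claw":0},{"rotation":[0,0,0],"xyz":[0.17,0.1,8.2],"claw":0},{"rotation":[0,0,0],"xyz":[0.17,0.1,8.5],"claw":0},{"rotation":[0,0,0],"xyz":[0.17,0.1,8.7],"claw":0}]'  >/dev/null; python3 -m jog '[{"rotation":[0,0,0],"xyz":[0,0,0],"claw":0},{"rotation":[0,0,0],"xyz":[0,0,0],"claw":0}]'  >/dev/null;python3 rel.py .6116 .0206 .0495 11.1
```

```text
t 17.9 pos [0.6128 0.019  0.0576] F [ 0.4 -0.4 -2.9] gap 1.59 ff 55.0
shift cm [-0.09 -0.18  0.81] rot [ 0.    -0.002 -0.001] yaw 11.04
```

```bash
python3 -m jog '[{"rotation":[0,0,0],"xyz":[-0.1,-0.15,0.2],"claw":0},{"rotation":[0,0,0],"xyz":[-0.1,-0.15,0.4],"claw":0},{"rotation":[0,0,0],"xyz":[-0.1,-0.15,0.6],"claw":0},{"rotation":[0,0,0],"xyz":[-0.1,-0.15,0.65],"claw":0},{"rotation":[0,0,0],"xyz":[-0.1,-0.15,0.7],"claw":0},{"rotation":[0,0,0],"xyz":[-0.1,-0.15,0.7],"claw":0}]'  >/dev/null; python3 rel.py .6116 .0206 .0495 11.1
python3 -m jog '[{"rotation":[0,0,0],"xyz":[0,0,0.05],"claw":0},{"rotation":[0,0,0],"xyz":[0,0,0.05],"claw":0}]'  >/dev/null; python3 rel.py .6116 .0206 .0495 11.1
```

```text
t 18.4 pos [0.611  0.0203 0.0497] F [-0.8 -1.1 -1.4] gap 1.59 ff 55.0
shift cm [ 0.07 -0.02  0.02] rot [-0.    -0.    -0.001] yaw 11.05
t 18.57 pos [0.6111 0.0203 0.0495] F [-1.2  1.9  0.4] gap 1.56 ff 55.0
shift cm [ 0.05 -0.02  0.01] rot [ 0.    -0.001 -0.001] yaw 11.05
```

Contact is starting, as the force went from -2.9 to 0.4 N. I'll settle it a little further and release slowly.

```bash
python3 -m jog '[{"rotation":[0,0,0],"xyz":[0,0,0.05],"claw":0},{"rotation":[0,0,0],"xyz":[0,0,0.05],"claw":0}]'  >/dev/null; python3 rel.py .6116 .0206 .0495 11.1
python3 -m jog '[{"rotation":[0,0,0],"xyz":[0,0,0],"claw":1.7},{"rotation":[0,0,0],"xyz":[0,0,0],"claw":1.9},{"rotation":[0,0,0],"xyz":[0,0,0],"claw":2.3},{"rotation":[0,0,0],"xyz":[0,0,0],"claw":3.2},{"rotation":[0,0,0],"xyz":[0,0,0],"claw":4},{"rotation":[0,0,0],"xyz":[0,0,0],"claw":4}]' >/dev/null; python3 rel.py .6116 .0206 .0495 11.1
python3 -m jog '[{"rotation":[0,0,0],"xyz":[0,0,-1],"claw":4},{"rotation":[0,0,0],"xyz":[0,0,-3],"claw":4},{"rotation":[0,0,0],"xyz":[0,0,-6],"claw":4},{"rotation":[0,0,0],"xyz":[0,0,-10],"claw":4},{"rotation":[0,0,0],"xyz":[-3,2,-12],"claw":4},{"rotation":[0,0,0],"xyz":[-6,5,-12],"claw":4},{"rotation":[0,0,0],"xyz":[-8,9,-12],"claw":4},{"rotation":[0,0,0],"xyz":[-9,13,-12],"claw":4}]' >/dev/null
python3 -m jog '[{"rotation":[0,0,0],"xyz":[-1,4,0],"claw":4},{"rotation":[0,0,0],"xyz":[-2,8,0],"claw":4},{"rotation":[0,0,0],"xyz":[-2,12,0],"claw":4},{"rotation":[0,0,0],"xyz":[-2,12,0],"claw":4}]'
python3 chk.py
python3 - <<'E'
from h import *
for n in("top","scene"):
    W,p=cloud(f"pics/{n}c.npz"); P=W.reshape(-1,3); c=p.reshape(-1,3).astype(int)
    e=np.hypot(P[:,0]-.6115,P[:,1]-.0205)
    s=P[(e<.074)&(abs(P[:,2]-.04)<.008)&(c.min(1)>110)]
    h=cv2.convexHull(s[:,:2].astype(np.float32))[:,0].astype(float); print(n,len(s),circ(h,.068))
    A=np.c_[s[:,:2]-[.6115,.0205],np.ones(len(s))]; print("slope",np.linalg.lstsq(A,s[:,2],rcond=None)[0])
cv2.imwrite("pics/full.png",np.vstack([cv2.imread("pics/chk.png")]))
E
```

```text
t 18.73 pos [0.6113 0.0203 0.0495] F [-3.   0.2  4.4] gap 1.56 ff 55.0
shift cm [ 0.04 -0.02 -0.  ] rot [ 0.    -0.001 -0.001] yaw 11.05
t 19.23 pos [0.6109 0.0202 0.0483] F [0.  0.3 0.1] gap 3.87 ff 0.0
shift cm [ 0.08 -0.03 -0.12] rot [ 0.     0.    -0.001] yaw 11.04
clock: 20.23
eef_pos: [0.5503, -0.2495, 0.168]
tcp_rot: [3.126, 0.292, -0.002]
force: [0.8, 0.6, -1.4]
finger_gap: 0.456
finger_force: 0.0
top rim [0.6118 0.0217] 357
0.035 142 [0.6092 0.0307 0.0365]
0.04 1081 [0.6121 0.0318 0.0402]
0.045 249 [0.6147 0.0282 0.0438]
0.09 135 [0.6121 0.0213 0.0902]
0.095 27 [0.6087 0.0198 0.0935]
scene rim [0.6109 0.0194] 476
0.02 84 [0.6482 0.0527 0.02  ]
0.025 121 [0.6243 0.0226 0.0249]
0.03 133 [0.6292 0.0138 0.03  ]
0.035 195 [0.6247 0.021  0.0355]
0.04 1652 [0.6181 0.0261 0.0401]
0.045 242 [0.6145 0.0178 0.0447]
0.05 199 [0.614  0.0242 0.0501]
0.055 226 [0.6152 0.0188 0.055 ]
0.06 372 [0.6145 0.0268 0.0597]
0.065 42 [0.6194 0.0243 0.0647]
0.07 36 [0.6217 0.0259 0.0698]
0.075 29 [0.6151 0.0257 0.0747]
0.08 35 [0.6187 0.0263 0.08  ]
0.085 34 [0.6187 0.025  0.0854]
0.09 154 [0.6114 0.02   0.09  ]
top 1851 (array([0.61083446, 0.02078005]), np.float64(4.1861045639963825e-05))
slope [ 0.00375075 -0.00060343  0.04039184]
scene 1691 (array([0.60988456, 0.0190995 ]), np.float64(7.696670854465609e-06))
slope [-0.00047676 -0.00298681  0.04020892]
```

View pics/chk.png

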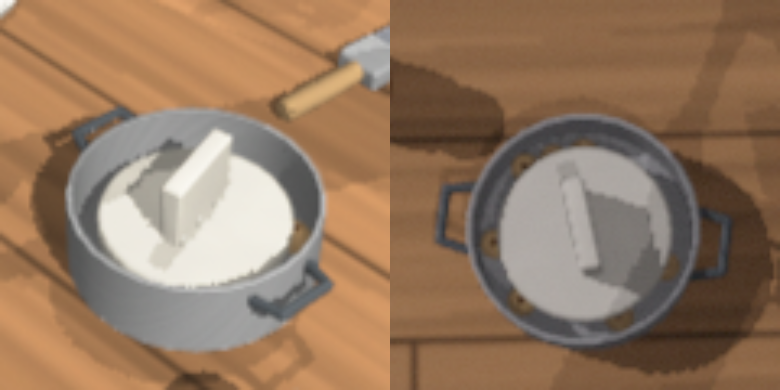

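The weight lies level and central on the beads, with its fin up. The arm is clear, so I'm handing in.

```bash
python3 -c "
from bench import job
print(job.sign_off())"
```

```text
the job is handed in; nothing more can be done
None
```

The job is handed in (verdict not shown) at about 20 s of the 72: beads stirred 3.5 turns anticlockwise and all 8 in the pan when counted after stirring, rod back upright in its dish, and the weight level, fin up and within about 1.5 mm of the pan's centre, with the jar, mug and brush never approached.

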